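# Roll the sample tube to its mark and hold the loupe in focus over it

## Task

First roll the white sample tube along the floor of its tray, without lifting it, until its red patch faces straight up, and leave it lying there. Then take the loupe from its stand by the handle and hold it level, with the lens centred over the red patch and the middle of the lens at the height of the orange ring on the tray's post, without bumping the tube or shifting the ring. Finish while still holding the loupe steadily there; do not put it down, and leave the other things on the bench undisturbed.

Things in the scene. Friction and masses are not known exactly. Their poses are not given: they have to be found in the camera images.
- tube: round white sample tube with blue ends, lying on the tray's flat floor: 26 mm diameter, 110 mm long, 60 g. Origin at its centre (13 mm above the tray floor), x along its length, which may point in any horizontal direction. It rolls freely without slipping when its top is dragged (the centre then travels half as far as the top) and has a little rolling resistance, so it stays where it is left.
- mark (a point): centre of the red patch printed on the tube's curved surface, at mid-length (24 mm along the tube, about 19 mm around it, 42 degrees to each side of its centre line). z points straight out of the tube through the patch, x along the tube. At the start it faces 43 to 83 degrees away from straight up, to either side; the patch is fixed on the tube.
- tray: fixed white tray with grey floor, 220 (x) x 200 (y) mm, origin under its centre; floor top 6 mm above the bench, rim 6 mm wide and 12 mm tall. At its +x side (130 mm in x, 70 mm in y from its origin) stands a 9 mm thick aluminium post, 160 mm tall, which carries the orange ring.
- focus_mark (a point): centre of the orange ring (30 mm across, 10 mm tall) on the tray's post; its mid-height, 85 to 145 mm above the bench, marks the focal height. It keeps its place by friction and must be left alone.
- loupe: hand loupe, 110 g: round clear lens with a steel rim, 78 mm across the rim, about 10 mm thick, and a straight black handle. Origin at the lens centre (mid-thickness); z is the lens's axis, up at the start; the handle runs along -x from 34 to 144 mm from the origin, 14 mm wide (y) and 10 mm tall (z), centred on the lens's mid-plane. Its centre of mass is about 40 mm from the lens centre, in the handle's direction.
- grip (a point): point on the handle's centreline, 75 mm from the lens centre, where it is free on both sides and below (35 mm of free depth under the handle) and can be pinched from above across the handle.
- stand: fixed blue stand with white supports on which the loupe lies level, lens mid-plane 50 mm above the bench, the handle towards the robot. Origin on the bench; x runs from handle to lens, which lies 65 mm in +x of it. Base plate 8 mm thick, 190 x 70 mm; a round seat 40 mm across under the lens; a fork under the handle 125 mm from the lens centre, whose two cheeks reach 4 mm above the handle's mid-plane (2 mm play each side). Nothing clamps the loupe: lift it straight up.
- blue_adaptor: bystander: blue hexagonal tube foot, 50 mm across, 42 mm tall; origin under its centre. Leave it alone.
- grey_adaptor: bystander: grey hexagonal tube foot, 50 mm across, 42 mm tall; origin under its centre. Leave it alone.
- green_cap: bystander: green screw cap, a disc 34 mm across and 14 mm tall; origin under its centre. Leave it alone.
- dropper: bystander: small amber bottle, 28 mm across, 80 mm tall; origin under its centre. Leave it alone.
- tip_box: bystander: blue tip box, 89 x 124 mm, 82 mm tall; origin under its centre. Leave it alone.
- reagent: bystander: clear reagent bottle with blue cap, 84 mm across, 170 mm tall; origin under its centre. Leave it alone.
Not all that is in view belongs to the job. Leave any purple or turquoise look-alike of the tube alone. Leave any brown look-alike of the stand alone.

How it is judged (in metres and radians):
On the way, in this order (a step that is already met when the one before it is completed fails the run):
1. the tube lies at rest on the tray floor, red patch up within 20 degrees, the loupe still on its stand (angle between mark's own z axis and vertical below 0.35 rad and height (world z) of tube below 0.03 m and x of tube in the frame of tray between -0.1 and 0.1 m and y of tube in the frame of tray between -0.09 and 0.09 m and linear speed of tube below 0.01 m/s and distance of loupe from where it was at the start of the episode below 0.02 m), for 0.3 s.
2. the loupe is lifted off its stand in the gripper, the patch still up (angle between mark's own z axis and vertical below 0.35 rad and contact force between the fingers and loupe above 1 N and contact force between loupe and stand below 0.1 N and distance of loupe from where it was at the start of the episode above 0.025 m), for 0.1 s.
At the end, for the whole second after the job is handed in: Tube at rest on the tray floor, red patch up within 20 degrees; gripper holding the loupe still, level within 7 degrees, lens centre within 15 mm sideways of the patch and 8 mm of the orange ring's mid-height, carried by nothing else (angle between mark's own z axis and vertical below 0.35 rad and height (world z) of tube below 0.03 m and x of tube in the frame of tray between -0.1 and 0.1 m and y of tube in the frame of tray between -0.09 and 0.09 m and linear speed of tube below 0.01 m/s and horizontal distance between loupe and mark below 0.015 m and z of loupe in the frame of focus_mark between -0.008 and 0.008 m and angle between loupe's own z axis and vertical below 0.12 rad and contact force between the fingers and loupe above 1 N and linear speed of loupe below 0.02 m/s and contact force between loupe and stand below 0.1 N and contact force between loupe and tray below 0.1 N and contact force between loupe and tube below 0.1 N); the arm keeps its last pose, push and grip.
It fails at once if the tube is lifted off the tray (centre more than 45 mm above the bench) (height (world z) of tube above 0.045 m).
It fails at once if the loupe bumps the tube (contact force between loupe and tube above 1 N).
It fails at once if the orange ring is shifted by more than 4 mm (distance of focus_mark from where it was at the start of the episode above 0.004 m).
It fails at once if a bystander is moved by more than 30 mm (distance of any of blue_adaptor, grey_adaptor, green_cap, dropper, tip_box, reagent from where it was at the start of the episode above 0.03 m).
It also fails if it takes over 56 s, if anything falls off the work surface, if the arm or the gripper's body presses on something with over 40 N, if the wrist force passes 120 N, or if a joint passes its speed limit or range.

## Robot

A 6-joint arm with a two-finger parallel gripper is mounted at the origin on the work surface. World frame = base frame: x ahead of the robot, y to its left, z up, the work surface at z = 0. Lengths are in mm, angles in rad, forces in N, time in s.
With the tool pointing down it reaches from about 400 to 925 mm from the base axis. Payload 12.5 kg.
Tool frame: the origin (TCP) lies at the very end of the fingers, on their centre line; the grasp point (between the pads) lies 19 mm behind it; z points along the fingers, y is the line along which they close (so a half turn about z gives the same grasp; the last joint's range is limited). The gripper opens to 95 mm and grips with 3 to 60 N. Pads are 20 mm wide; open, the fingers measure 119 mm over their backs; the gripper's body (75 mm by 180 mm) begins 59 mm behind the grasp point.
Start: joints at [-1.324, 0.491, 1.559, -0, 1.092, -0.106], TCP at [215.978, -586.519, 177.761] pointing down, gripper open.
Joint ranges: [-3.1, 3.1], [-0.84, 2.19], [0.05, 2.79], [-1.13, 4.28], [0.06, 2.93], [-2.69, 2.69]. Speed limits (rad/s): [2.22, 2.22, 2.79, 3.14, 3.14, 3.14].

## Interface

Orientations are given as [roll, pitch, yaw] about the fixed x, y, z axes, in that order (R = Rz(yaw) Ry(pitch) Rx(roll)).
In Python, from cell import state, imaging, env, spot_in, mark_of gives the robot as it stands. The module is installed in compiled form; this text tells all that it offers.
- The arm moves only by the tool step_arm, never from a script. Its argument "increments" is a list of rows, each an object with "slide": the shift along the tool's x, y, z in m, a list of three; "roll": the turn about the tool's z in rad. A call has 1 to 5 rows; each row is the pose to reach, as a shift and turn from the pose commanded when the call began, along the tool's axes at that moment; what a row does not reach only later rows make up. A row lasts 1/8 s, in which the tool goes at most 62.5 mm and 10.7 degrees, less where a joint would pass 70% of its speed; a pose out of reach is approached as far as the arm can. A call with a gripper value outside its range is refused whole. "fingers" is the opening, from 0 (shut) to 1 (fully open), set as the call begins (left out, the last holds). The fingers move at their own pace and stop on an object; the grip force is fixed at half the most. Time passes only in rows, so rows that repeat a pose let the fingers close. It gives the time, the measured TCP pose, the force, the opening and the grip force at its end, in the units of the state.
- state(): the state, without advancing time (a new reading comes with each control period).
- imaging.read_camera(name): name is "scene" or "top" or "wrist"; returns a dict with "color" (400x640x3 uint8, red, green, blue), "z_map" (400x640 float32, mm along the optical axis (not along the pixel's ray), 0 where there is no reading), "intrinsics" (3x3 intrinsics, pixels), "camera_from_world" (4x4, takes a point from world to camera coordinates). Camera axes: x right, y up, looking along -z (the intrinsics and any distortion apply to the point x, -y, -z); pixel columns grow to the right and rows downward; lengths in mm; the calibration is good to about 2 mm. A picture is of the moment at which its call begins.
- env.job_done(): hands the job in; it is judged then, once.
Trained networks look in the newest picture that a camera, given by its name, has taken for a name from the list of things; names that differ only in an ending like _2 or _b are one class to them, and where a whole thing is asked for, a point or a joint stands for the part that bears it (a point fixed in the world has none). Each returns a list of dicts, best first, with "confidence" (0 to 1); they miss things now and then, are a little off and sometimes report something else, mostly with a low value. They report only what shows in the picture. A call takes as long as a camera call. They do not tell look-alikes from the thing itself.
- spot_in(camera, target): "bbox" ([left, top, right, bottom] in pixels, round what is visible of it).
- mark_of(camera, target): "uv" ([column, row] in pixels: a listed point, or the origin of a listed thing).
The state is a dict: "t": time; "joints": joint angles; "qvel": joint speeds; "tau": joint torques, N m; "eef_pos": TCP position; "tcp_rot": TCP orientation; "ft_force": force on the tool from outside, world axes, zero at the start; "moment": the same for the moment, N m; "opening": opening from 0.0 (shut) to 1.0 (fully open); "grip_force": force on a finger pad.
Only numpy, scipy, OpenCV 4.12 (cv2) and the standard library are available. Lean on these libraries where they do the work, as an engineer would, in place of code of your own. Each camera call takes 0.05 s, during which the arm holds its last target. There are 200 camera calls.

## Working session

There is one attempt and no reset: what is moved stays moved. The work goes in short steps, Python scripts to look and compute and a tool call to move; the robot and the scene stay as the last step left them, time stands still between calls to the robot, and variables do not carry over. Pictures are saved under pics/ and viewed, at most 10 in all, crops included, and the job is handed in when it is done.

Besides the shell and the picture viewer there is one more tool, called as name(argument=value, ...), one argument or row to a line, values as JSON. step_arm: Moves the arm, as the interface text tells. Its arguments: {"type":"object","properties":{"increments":{"type":"array"},"fingers":{"type":"number"}},"required":["increments"]}

```bash
mkdir -p pics; cat > h.py <<'E'
import numpy as np, cv2
from cell import state, imaging, env, spot_in, mark_of
def px2w(im,u,v,d=None,z=None):
    K=im["intrinsics"];T=np.linalg.inv(im["camera_from_world"])
    r=np.array([(u-K[0,2])/K[0,0],-(v-K[1,2])/K[1,1],-1.])
    o=T[:3,3]; w=T[:3,:3]@r
    if z is not None: return o+w*(z-o[2])/w[2]
    if d is None:
        p=im["z_map"][int(v)-1:int(v)+2,int(u)-1:int(u)+2]; d=np.median(p[p>0]) if (p>0).any() else np.nan
    return o+w*d
def cloud(im):
    K=im["intrinsics"];T=np.linalg.inv(im["camera_from_world"]);d=im["z_map"]
    v,u=np.mgrid[:400,:640]
    c=np.stack([(u-K[0,2])/K[0,0]*d,-(v-K[1,2])/K[1,1]*d,-d],-1)
    return c@T[:3,:3].T+T[:3,3]
def save(im,n): cv2.imwrite("pics/"+n,im["color"][:,:,::-1])
E
python3 - <<'E'
from h import *
np.set_printoptions(precision=1,suppress=True)
print(state())
ims={}
for c in ["top","scene"]:
    im=imaging.read_camera(c); ims[c]=im
    print(c, np.linalg.inv(im["camera_from_world"])[:3,3], im["intrinsics"].tolist())
    for t in ["tube","mark","tray","focus_mark","loupe","grip","stand"]:
        for r in mark_of(c,t)[:4]:
            u,v=r["uv"]; print(t,"uv",np.array(r["uv"]),round(r["confidence"],2),px2w(im,u,v) if 0<u<639 and 0<v<399 else "")
cv2.imwrite("pics/a.png",cv2.resize(np.vstack([ims["top"]["color"],ims["scene"]["color"]])[:,:,::-1],(480,600),interpolation=cv2.INTER_AREA))
save(ims["top"],"top.png");save(ims["scene"],"scene.png")
E
```

```text
{'t': 0.0, 'joints': array([-1.3,  0.5,  1.6, -0. ,  1.1, -0.1]), 'qvel': array([-0., -0., -0., -0.,  0., -0.]), 'tau': array([ -0. , -61.3, -25.8,   0.1,   0. ,  -0. ]), 'eef_pos': array([ 215.9, -586.2,  177.2]), 'tcp_rot': array([-3.1, -0. ,  0.4]), 'ft_force': array([-0.5, -0.2, -0.6]), 'moment': array([-0., -0., -0.]), 'grip_force': 0.0, 'opening': 1.0037257923460274}
top [ 198.5   -3.1 1569.6] [[472.7271559985712, 0.0, 311.122812652591], [0.0, 472.7271559985712, 199.27039608384774], [0.0, 0.0, 1.0]]
tube uv [401.7 231.4] 0.79 [ 420.1 -298.2   26.7]
tube uv [367.1 170.1] 0.76 [ 627.5 -189.1   32.5]
tube uv [416.9 154.8] 0.58 [ 684.  -361.6   23.1]
mark uv [420. 155.] 0.62 [ 681.9 -371.    27.7]
mark uv [399.4 233. ] 0.46 [ 415.1 -290.8   24.9]
tray uv [362.6 173.3] 0.95 [ 622.3 -176.2   10.7]
tray uv [450.7 196.3] 0.21 [ 521.4 -443.9  102.5]
focus_mark uv [255.7 185.9] 0.7 [568.1 182.3  54. ]
focus_mark uv [342.3 128.8] 0.59 [ 750.8 -103.4   96.3]
loupe uv [254.3 172.5] 0.94 [613.8 188.   54.3]
grip uv [256.1 189.4] 0.82 [556.7 181.   52. ]
stand uv [266.6 265.1] 0.81 [312.  146.1   5.9]
stand uv [260.2 195. ] 0.62 [537.4 166.8  53.6]
scene [1518.2  -77.3  774.7] [[445.306027157383, 0.0, 314.8465589395106], [0.0, 445.306027157383, 198.15249717527442], [0.0, 0.0, 1.0]]
tube uv [178.1 255.2] 0.82 [ 698.7 -364.8   21.4]
tube uv [220.7 195.4] 0.78 [ 435.3 -296.8   14.9]
tube uv [258.8 234.4] 0.73 [ 598.1 -175.5    1. ]
mark uv [220.5 192.9] 0.59 [ 430.2 -297.5   20.4]
mark uv [255. 240.] 0.56 [ 651.3 -180.4   27.2]
mark uv [180.8 253.9] 0.41 [ 693.3 -359.5   20.7]
tray uv [256.  236.8] 0.17 [ 637.5 -178.9   26.1]
focus_mark uv [284.1 250.3] 0.52 [ 760.4 -103.4   89.7]
loupe uv [396.2 221.6] 0.68 [609.9 187.3  50.7]
grip uv [385.1 208.2] 0.96 [550.1 168.   50.1]
grip uv [321.  196.4] 0.36 [440.1  -1.1  13. ]
stand uv [365.5 177.8] 0.9 [320.8 148.7   1. ]
stand uv [385.6 223.8] 0.76 [617.2 158.1  49.4]
```

```bash
python3 - <<'E'
import cv2,numpy as np
t=cv2.imread("pics/top.png");s=cv2.imread("pics/scene.png")
a=cv2.resize(t[100:300,210:480],None,fx=2.2,fy=2.2,interpolation=cv2.INTER_CUBIC)
cv2.imwrite("pics/b1.png",cv2.resize(t[90:290,220:486],(798,600),interpolation=cv2.INTER_CUBIC))
cv2.imwrite("pics/b2.png",cv2.resize(s[140:340,150:416],(798,600),interpolation=cv2.INTER_CUBIC))
E
```

```text
(no output)
```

View pics/b1.png

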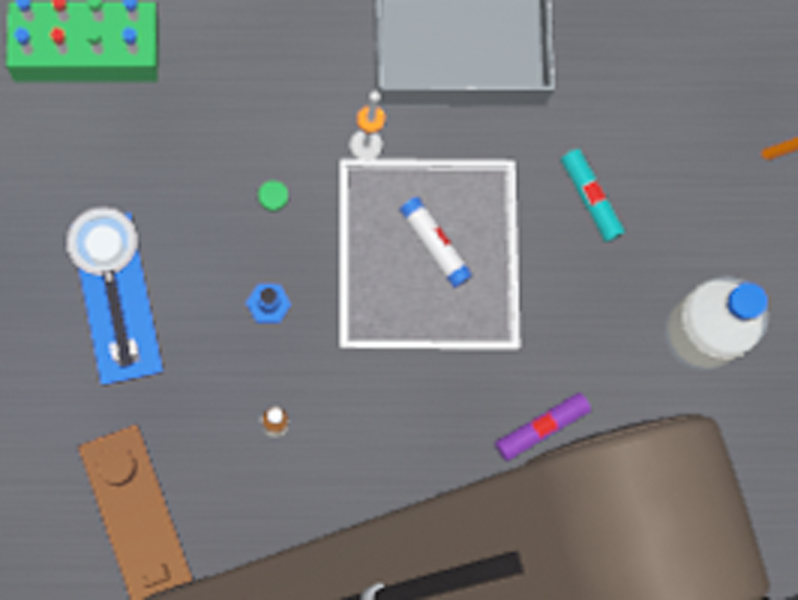

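View pics/b2.png

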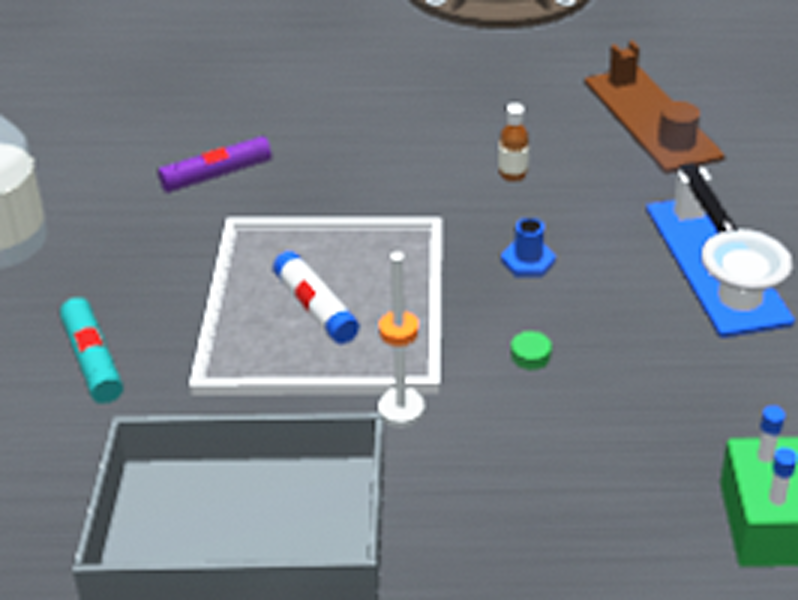

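The white tube with blue ends lies in the tray at top px (365,170), its patch tilted to the right. The turquoise tube (417,155) and purple tube (401,231) are look-alikes outside the tray. The loupe is on the blue stand at (254,172), and the brown stand (264,265) is the decoy. This crop confirms all of these.

```bash
cat > tube.py <<'E'
from h import *
def tube(c,z0=None):
    im=imaging.read_camera(c);P=cloud(im);h=cv2.cvtColor(im["color"],cv2.COLOR_RGB2HSV)
    inb=(abs(P[...,0]-622)<97)&(abs(P[...,1]+178)<87)&(P[...,2]<48)&(P[...,2]>14)&(im["z_map"]>0)
    pts=P[inb]; 
    n,l,st,_=cv2.connectedComponentsWithStats(inb.astype(np.uint8)); k=1+np.argmax(st[1:,4]); m=l==k
    pts=P[m]; a=np.cov(pts[:,:2].T); w,V=np.linalg.eigh(a); ax=V[:,1]*np.sign(V[0,1]); 
    n=np.array([-ax[1],ax[0]]); mid=pts[:,:2].mean(0)
    s=(pts[:,:2]-mid)@ax; q=(pts[:,:2]-mid)@n
    red=m&((h[...,0]<8)|(h[...,0]>172))&(h[...,1]>120)&(h[...,2]>80)
    R=P[red]; ctr=mid+ax*(np.percentile(s,1)+np.percentile(s,99))/2
    print(c,"mid",mid,"ctr",ctr,"axdeg",np.degrees(np.arctan2(ax[1],ax[0])),"len",np.ptp(s),"q range",np.percentile(q,[2,98]),"z98",np.percentile(pts[:,2],98),"npx",len(pts))
    print(" red n",len(R),"mean",R.mean(0),"q rel",((R[:,:2]-ctr)@n).min(),((R[:,:2]-ctr)@n).max(),"s",((R[:,:2]-ctr)@ax).mean(),"n",n)
    return im,P,h
if __name__=="__main__":
    np.set_printoptions(precision=1,suppress=True)
    for c in ["top","scene"]:
        im,P,h=tube(c)
        o=(h[...,0]>8)&(h[...,0]<22)&(h[...,1]>180)&(h[...,2]>150)&(P[...,2]>60)&(P[...,0]>650)
        O=P[o];print(" ring",len(O),O.min(0),O.max(0),np.median(O,0))
        b=(P[...,2]>38)&(P[...,2]<65)&(abs(P[...,1]-170)<70)&(P[...,0]>450)&(P[...,0]<700)
        L=P[b&(P[...,0]>570)];print(" lens",L.min(0),L.max(0),np.median(L,0))
        d=b&(h[...,2]<70)&(P[...,0]<575); D=P[d];w,V=np.linalg.eigh(np.cov(D[:,:2].T));v=V[:,1]*np.sign(V[0,1])
        print(" handle",len(D),D.mean(0),D.min(0),D.max(0),"dir",np.degrees(np.arctan2(v[1],v[0])))
        g=(abs(P[...,0]-622)<60)&(abs(P[...,1]+178)<80)&(P[...,2]<13);print(" floor",np.median(P[g],0))
        w=(h[...,1]<40)&(h[...,2]>190)&(P[...,2]>9)&(P[...,2]<22)&(abs(P[...,0]-622)<125)&(abs(P[...,1]+178)<115);W=P[w];print(" rim",np.percentile(W,1,0),np.percentile(W,99,0))
E
python3 tube.py
```

```text
top mid [ 627.2 -183.2] ctr [ 627.6 -182.9] axdeg 33.013991167745765 len 116.9702244597065 q range [-13.3  10.8] z98 36.98421170948795 npx 248
 red n 9 mean [ 634.7 -189.6   30.5] q rel -12.506489618281877 -6.718151974287644 s 2.269977439762801 n [-0.5  0.8]
 ring 461 [ 693.6 -694.    60.4] [902.5 -95.7 214.4] [ 756.6 -646.5  174.4]
 lens [570.3 152.6  44.1] [661.4 226.3  64.5] [619.7 188.5  55.3]
  avg = a.mean(axis, **keepdims_kw)
  ret = um.true_divide(
tube.py:23: RuntimeWarning: Degrees of freedom <= 0 for slice
  d=b&(h[...,2]<70)&(P[...,0]<575); D=P[d];w,V=np.linalg.eigh(np.cov(D[:,:2].T));v=V[:,1]*np.sign(V[0,1])
  c *= np.true_divide(1, fact)
  c *= np.true_divide(1, fact)
tube.py:24: RuntimeWarning: Mean of empty slice.
  print(" handle",len(D),D.mean(0),D.min(0),D.max(0),"dir",np.degrees(np.arctan2(v[1],v[0])))
Traceback (most recent call last):
  File "tube.py", line 24, in <module>
    print(" handle",len(D),D.mean(0),D.min(0),D.max(0),"dir",np.degrees(np.arctan2(v[1],v[0])))
                                     ~~~~~^^^
ValueError: zero-size array to reduction operation minimum which has no identity
```

```bash
cat >> h.py <<'E'
from scipy.spatial.transform import Rotation as Ro
def rel(p,yaw=None):
    s=state(); R=Ro.from_euler("xyz",s["tcp_rot"]).as_matrix()
    print("slide m",np.round(R.T@(np.array(p)-s["eef_pos"])/1000,4),"pos",np.round(s["eef_pos"],1),"rpy",np.round(s["tcp_rot"],4),"t",s["t"],"F",np.round(s["ft_force"],1))
    if yaw is not None: # desired tool y axis direction, deg in world
        a=np.arctan2(R[1,1],R[0,1]); d=(a-np.radians(yaw)); d=(d+np.pi/2)%np.pi-np.pi/2
        print("roll",round(d,4),"j",np.round(s["joints"],2), "(assuming tool down: +roll = world -yaw)")
E
python3 - <<'E'
from h import *
rel([215,-586,320],123); rel([627,-183,320]); rel([600,-240,250])
E
sed -i 's/h\[...,2\]<70)/h[...,2]<90)/; s/(P\[...,0\]>650)/(P[...,0]>700)\&(P[...,1]>-160)/' tube.py
sed -i 's/for c in \["top","scene"\]/for c in ["scene"]/' tube.py; python3 tube.py 2>&1 | grep -v Warn
```

```text
slide m [-0.0007 -0.0008 -0.1422] pos [ 216.  -586.5  177.8] rpy [3.1414 0.     0.3528] t 0.85 F [-0.3  0.2 -1.1]
roll -0.2232 j [-1.32  0.49  1.56  0.    1.09 -0.11] (assuming tool down: +roll = world -yaw)
slide m [ 0.5251 -0.2366 -0.1423] pos [ 216.  -586.5  177.8] rpy [3.1414 0.     0.3528] t 0.85 F [-0.3  0.2 -1.1]
slide m [ 0.4801 -0.1925 -0.0722] pos [ 216.  -586.5  177.8] rpy [3.1414 0.     0.3528] t 0.85 F [-0.3  0.2 -1.1]
scene mid [ 640.6 -184.1] ctr [ 636.3 -187. ] axdeg 33.58768668482587 len 114.610626009062 q range [-9.2 13.5] z98 30.986379091527738 npx 321
 red n 35 mean [ 637.9 -191.1   24.8] q rel -9.81585005647016 1.2286007947110478 s -0.9896958764814922 n [-0.6  0.8]
 ring 89 [ 742.7 -119.8   84.9] [1518.2  246.   774.7] [ 762.9 -103.6   90.5]
 lens [570.  151.2  42.8] [667.  228.1  56.4] [630.4 186.3  51.6]
 handle 110 [533.4 168.   51.4] [485.5 152.9  43.9] [574.6 183.   55.7] dir 11.542717740957652
 floor [ 611.6 -184.3    2.2]
 rim [ 514.4 -276.2    9. ] [734.9 -78.4  21.6]
```

step_arm(
  increments=[
    {"slide": [0, 0, -0.06], "roll": -0.1},
    {"slide": [0, 0, -0.12], "roll": -0.22},
    {"slide": [0.06, -0.027, -0.14], "roll": -0.22},
    {"slide": [0.115, -0.052, -0.14], "roll": -0.22},
    {"slide": [0.17, -0.077, -0.14], "roll": -0.22},
  ],
  fingers=0,
)

```text
t: 1.52
eef_pos: [348.6, -455.5, 318.2]
tcp_rot: [3.141, 0.0, 0.572]
ft_force: [0.8, -0.3, -0.4]
opening: 0.536
grip_force: 0.0
```

```bash
python3 - <<'E'
from h import *
rel([627,-183,300],123)
E
```

```text
slide m [ 0.3816 -0.0784  0.0182] pos [ 348.6 -455.5  318.2] rpy [3.1405 0.     0.5721] t 1.525 F [ 0.8 -0.3 -0.4]
roll -0.0038 j [-1.03  0.31  1.48  0.    1.36 -0.03] (assuming tool down: +roll = world -yaw)
```

step_arm(
  increments=[
    {"slide": [0.06, -0.012, 0]},
    {"slide": [0.12, -0.024, 0]},
    {"slide": [0.18, -0.036, 0]},
    {"slide": [0.24, -0.048, 0.01]},
    {"slide": [0.3, -0.06, 0.05]},
  ],
)

```text
invalid input at $.increments[0]: expected keys slide, roll
```

step_arm(
  increments=[
    {"slide": [0.035, -0.01, 0.04]},
    {"slide": [0.035, -0.01, 0.04]},
  ],
)

```text
invalid input at $.increments[0]: expected keys slide, roll
```

```bash
python3 - <<'E'
from h import *
np.set_printoptions(precision=1,suppress=True)
rel([627,-183,100],123)
im=imaging.read_camera("wrist");save(im,"w1.png");print(np.linalg.inv(im["camera_from_world"])[:3,3])
for t in ["tube","mark","focus_mark"]:
    for r in mark_of("wrist",t)[:3]:
        u,v=r["uv"]; print(t,np.array(r["uv"]),r["confidence"],px2w(im,u,v))
import tube; tube.tube("wrist")
E
```

```text
slide m [ 0.4 -0.1  0.2] pos [ 348.6 -455.5  318.2] rpy [3.1 0.  0.6] t 1.525 F [ 0.8 -0.3 -0.4]
roll -0.0038 j [-1.   0.3  1.5  0.   1.4 -0. ] (assuming tool down: +roll = world -yaw)
[ 407.7 -418.2  525.6]
tube [262.2  75.1] 0.95 [ 420.2 -302.6   27.3]
tube [389.5  85.1] 0.24 [ 497.1 -469.1  119.1]
mark [258.2  76.5] 0.48 [ 414.9 -298.2   26.6]Traceback (most recent call last):
  File "<stdin>", line 8, in <module>
  File "tube.py", line 6, in tube
    n,l,st,_=cv2.connectedComponentsWithStats(inb.astype(np.uint8)); k=1+np.argmax(st[1:,4]); m=l==k
                                                                         ~~~~~~~~~^^^^^^^^^^
    return _wrapfunc(a, 'argmax', axis=axis, out=out, **kwds)
    return bound(*args, **kwds)
ValueError: attempt to get argmax of an empty sequence
```

View pics/w1.png

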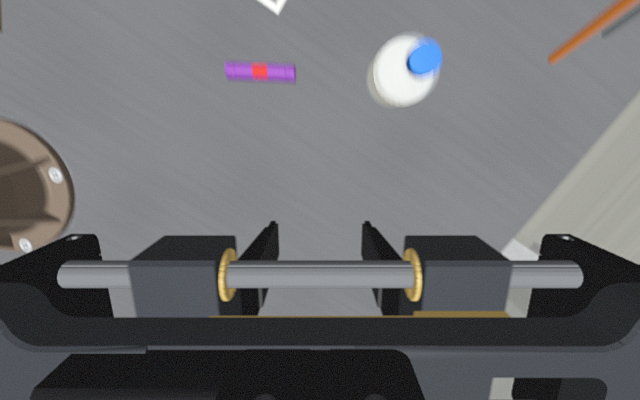

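The wrist view shows the purple look-alike (260,72) and the reagent bottle (405,70), with the fingers in the lower half. The tray is still ahead.

step_arm(
  increments=[
    {"slide": [0.06, -0.015, 0], "roll": 0},
    {"slide": [0.12, -0.03, 0], "roll": 0},
    {"slide": [0.18, -0.045, 0], "roll": 0},
    {"slide": [0.24, -0.06, 0.02], "roll": 0},
    {"slide": [0.3, -0.075, 0.05], "roll": 0},
  ],
)

```text
t: 2.4
eef_pos: [554.6, -237.2, 271.3]
tcp_rot: [3.14, -0.001, 0.571]
ft_force: [0.6, -0.6, -0.4]
opening: 0.002
grip_force: 0.0
```

step_arm(
  increments=[
    {"slide": [0.0, 0, 0.03], "roll": 0},
    {"slide": [0.0, 0, 0.03], "roll": 0},
    {"slide": [0.0, 0, 0.03], "roll": 0},
  ],
)

```text
t: 2.78
eef_pos: [553.6, -238.5, 242.6]
tcp_rot: [3.14, -0.0, 0.571]
ft_force: [0.9, -0.3, 1.0]
opening: 0.006
grip_force: 0.0
```

```bash
python3 - <<'E'
from h import *
np.set_printoptions(precision=1,suppress=True)
rel([627,-183,100],123)
im=imaging.read_camera("wrist");save(im,"w2.png");print(np.linalg.inv(im["camera_from_world"])[:3,3])
for t in ["tube","mark","focus_mark"]:
    for r in mark_of("wrist",t)[:3]:
        u,v=r["uv"]; print(t,np.array(r["uv"]),r["confidence"],px2w(im,u,v))
import tube; tube.tube("wrist")
E
```

```text
slide m [ 0.1 -0.   0.1] pos [ 553.6 -238.5  242.6] rpy [ 3.1 -0.   0.6] t 2.775 F [ 0.9 -0.3  1. ]
roll -0.005 j [-0.5  0.4  1.5 -0.   1.2  0.5] (assuming tool down: +roll = world -yaw)
[ 612.6 -201.4  450. ]
tube [317.4 104.1] 0.92 [ 632.1 -185.8   32.2]
tube [442.2 141.7] 0.6 [ 685.4 -362.    26.4]
mark [442.4 137.3] 0.74 [ 690.5 -358.7   25.6]
mark [322.7 107.1] 0.58 [ 632.8 -193.9   31.1]
wrist mid [ 631.4 -184.2] ctr [ 630. -185.] axdeg 32.947747095032625 len 109.67558254868973 q range [-11.7  12.2] z98 33.35578209509466 npx 1540
 red n 102 mean [ 635.1 -191.4   29.5] q rel -11.663047701404563 -4.6942377145497565 s 0.7809452027106071 n [-0.5  0.8]
```

View pics/w2.png

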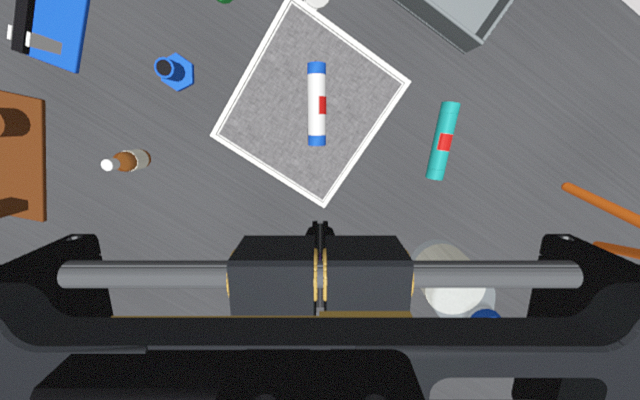

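The white tube is at (317,104), lying along the tool's x axis. Its red patch is at (322,105), tilted to the right by about 63°, so the top should be dragged along tool -y.

```bash
python3 - <<'E'
from h import *
rel([632,-188,40],123)
E
```

```text
slide m [0.0926 0.0005 0.2025] pos [ 553.6 -237.6  242.4] rpy [ 3.1403e+00 -6.0000e-04  5.7190e-01] t 3.025 F [0.4 0.2 0.5]
roll -0.0041 j [-0.51  0.4   1.53 -0.    1.21  0.48] (assuming tool down: +roll = world -yaw)
```

step_arm(
  increments=[
    {"slide": [0.05, 0, 0.03], "roll": 0},
    {"slide": [0.0925, 0, 0.07], "roll": 0},
    {"slide": [0.0925, 0, 0.13], "roll": 0},
    {"slide": [0.0925, 0, 0.185], "roll": 0},
    {"slide": [0.0925, 0, 0.2], "roll": 0},
  ],
)

```text
t: 3.65
eef_pos: [630.1, -186.4, 38.9]
tcp_rot: [-3.138, 0.003, 0.573]
ft_force: [0.7, -0.4, -0.2]
opening: 0.003
grip_force: 0.0
```

step_arm(
  increments=[
    {"slide": [0, 0, 0], "roll": 0},
    {"slide": [0, 0, 0.004], "roll": 0},
    {"slide": [0, 0, 0.004], "roll": 0},
  ],
)

```text
t: 4.03
eef_pos: [632.0, -187.1, 39.1]
tcp_rot: [3.14, -0.001, 0.573]
ft_force: [0.1, 0.2, -0.0]
opening: 0.004
grip_force: 0.0
```

```bash
python3 - <<'E'
from h import *
for i in range(4):
    rel([632,-188,32]); imaging.read_camera("top") if i<3 else 0
E
```

```text
slide m [-0.0005  0.0007  0.0071] pos [ 632.  -187.1   39.1] rpy [ 3.1396e+00 -1.3000e-03  5.7270e-01] t 4.025 F [ 0.1  0.2 -0. ]
slide m [-0.0004  0.0008  0.0069] pos [ 631.9 -187.1   38.9] rpy [ 3.1399e+00 -1.1000e-03  5.7270e-01] t 4.075 F [0.  0.6 0.1]
slide m [-0.0004  0.0009  0.0067] pos [ 631.9 -187.    38.7] rpy [ 3.1401e+00 -1.0000e-03  5.7270e-01] t 4.125 F [ 0.3  0.2 -0.3]
slide m [-0.0004  0.001   0.0064] pos [ 631.8 -186.9   38.4] rpy [ 3.1404e+00 -8.0000e-04  5.7280e-01] t 4.175 F [-0.3  0.2  0.1]
```

step_arm(
  increments=[
    {"slide": [0, 0, 0.003], "roll": 0},
    {"slide": [0, 0, 0.005], "roll": 0},
    {"slide": [0, 0, 0.006], "roll": 0},
    {"slide": [0, 0, 0.006], "roll": 0},
  ],
)

```text
t: 4.68
eef_pos: [631.3, -186.8, 31.3]
tcp_rot: [-3.141, 0.0, 0.573]
ft_force: [0.6, 0.0, -0.1]
opening: 0.002
grip_force: 0.0
```

step_arm(
  increments=[
    {"slide": [0, 0, 0.001], "roll": 0},
    {"slide": [0, 0, 0.001], "roll": 0},
  ],
)

```text
t: 4.92
eef_pos: [631.4, -186.8, 30.4]
tcp_rot: [3.142, 0.0, 0.573]
ft_force: [-0.6, -0.1, -0.1]
opening: 0.003
grip_force: 0.0
```

step_arm(
  increments=[
    {"slide": [0, 0, 0.001], "roll": 0},
    {"slide": [0, 0, 0.001], "roll": 0},
  ],
)

```text
t: 5.18
eef_pos: [631.4, -186.8, 29.4]
tcp_rot: [-3.142, 0.0, 0.573]
ft_force: [0.4, -0.2, -0.1]
opening: 0.002
grip_force: 0.0
```

```bash
python3 - <<'E'
from h import *
im=imaging.read_camera("wrist");save(im,"w3.png");s=imaging.read_camera("scene")
cv2.imwrite("pics/c3.png",np.vstack([im["color"][60:260,190:456],cv2.resize(s["color"][200:275,210:310],(266,200))])[:,:,::-1])
rel([632,-188,32])
E
```

```text
slide m [-0.0002  0.0013 -0.0025] pos [ 631.4 -186.8   29.5] rpy [ 3.1414 -0.      0.5728] t 5.275 F [-0.  -0.  -0.6]
```

View pics/c3.png

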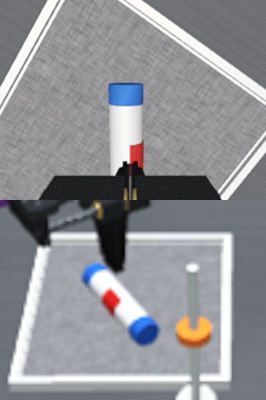

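The wrist crop shows the fingertips over the tube beside the patch. The scene crop shows them apparently behind or above it, so I'll project the TCP and check.

```bash
python3 - <<'E'
from h import *
np.set_printoptions(precision=1,suppress=True)
p=state()["eef_pos"]
for c in ["wrist","scene"]:
    im=imaging.read_camera(c);K=im["intrinsics"]
    for q in [p,[630,-185,32],p+[0,0,30]]:
        x=im["camera_from_world"]@np.r_[q,1];u=K@np.array([x[0],-x[1],-x[2]]);print(c,u[:2]/u[2],x[2])
    P=cloud(im)
    if c=="scene": d=(im["color"].max(2)<60)&(np.hypot(P[...,0]-p[0],P[...,1]-p[1])<40)&(P[...,2]<150);D=P[d];print(len(D),D[np.argsort(D[:,2])[:12]])
    if c=="wrist": print(P[215:240:4,310:336:5].reshape(-1,3))
import tube; tube.tube("scene")
sc=imaging.read_camera("scene");cv2.imwrite("pics/c4.png",cv2.resize(sc["color"][170:290,190:350],(800,600),interpolation=cv2.INTER_CUBIC)[:,:,::-1])
E
```

```text
wrist [318.4 219.9] -218.2262890240088
wrist [315.2 221.2] -215.8753581856277
wrist [318.2 234.8] -189.1649448146809
[[ 631.8 -179.3   31.3]
 [ 634.  -182.2   32.3]
 [ 635.9 -185.3   32. ]
 [ 637.7 -188.6   31.2]
 [ 638.7 -192.5   27. ]
 [ 635.9 -200.1    6.7]
 [ 629.4 -180.8   32.2]
 [ 631.5 -183.8   32.6]
 [ 633.2 -187.1   31.5]
 [ 635.3 -190.1   31.7]
 [ 636.  -194.2   27. ]
 [ 633.3 -201.7    7.8]
 [ 626.8 -182.5   32.2]
 [ 640.2 -178.9   70. ]
 [ 630.8 -188.7   32.1]
 [ 643.5 -183.9   70.2]
 [ 633.2 -196.1   26.2]
 [ 629.9 -204.1    5.9]
 [ 639.  -176.4   77.9]
 [ 640.6 -178.8   78.1]
 [ 641.  -182.    74.1]
 [ 643.4 -183.9   76.9]
 [ 630.5 -197.9   26.2]
 [ 627.5 -205.6    7.7]
 [ 639.3 -176.5   84.9]
 [ 639.9 -179.3   82.2]
 [ 640.6 -182.3   79.5]
 [ 643.7 -183.5   84.7]
 [ 644.9 -186.    83.7]
 [ 624.3 -207.8    6.8]
 [ 638.8 -177.    89.1]
 [ 640.5 -179.1   89.8]
 [ 640.5 -182.3   85.4]
 [ 643.6 -183.5   90.3]
 [ 644.9 -185.8   90.1]
 [ 621.4 -209.6    7.2]
 [ 659.8 -166.   152.3]
 [ 640.7 -179.1   95.8]
 [ 641.1 -181.9   92.9]
 [ 661.8 -170.3  150.7]
 [ 663.4 -171.   153.1]
 [ 664.  -172.5  152.2]]
scene [253.  234.3] -1148.7011358097607
scene [253.7 233.2] -1148.5197346773105
scene [252.3 225.2] -1131.3107241341927
189 [[ 642.4 -181.4   65.8]
 [ 638.9 -181.6   66.2]
 [ 644.7 -183.6   67.7]
 [ 643.1 -178.6   69.6]
 [ 640.1 -178.7   70.4]
 [ 645.3 -185.8   71.5]
 [ 646.5 -183.2   72.4]
 [ 642.8 -180.9   72.6]
 [ 644.6 -183.2   74.1]
 [ 641.9 -178.4   75. ]
 [ 637.7 -193.6   75. ]
 [ 645.9 -188.    75.1]]
scene mid [ 640.9 -184. ] ctr [ 636.3 -187. ] axdeg 33.51775042821952 len 115.30176846939811 q range [-9.3 13.1] z98 30.004170610851084 npx 327
 red n 36 mean [ 637.9 -191.2   24.7] q rel -9.175750242372626 3.0231708125317898 s -0.9203786403869793 n [-0.6  0.8]
```

View pics/c4.png

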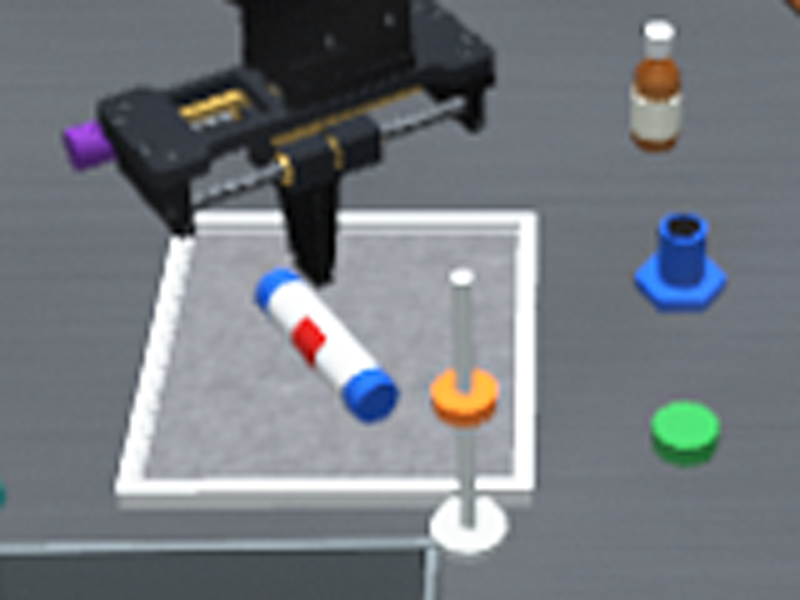

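The picture shows the fingertips ending near z≈65, about 36 mm above the reported TCP, so the visible end differs from the given geometry. Laterally they are fine. I'll keep descending, guarded by the force reading.

step_arm(
  increments=[
    {"slide": [0, 0, 0.005], "roll": 0},
    {"slide": [0, 0, 0.01], "roll": 0},
    {"slide": [0, 0, 0.01], "roll": 0},
  ],
)

```text
t: 5.85
eef_pos: [631.1, -186.7, 18.8]
tcp_rot: [-3.141, 0.001, 0.573]
ft_force: [-0.9, 0.0, -0.1]
opening: 0.005
grip_force: 0.0
```

step_arm(
  increments=[
    {"slide": [0, 0, 0.004], "roll": 0},
    {"slide": [0, 0, 0.008], "roll": 0},
    {"slide": [0, 0, 0.008], "roll": 0},
  ],
)

```text
t: 6.22
eef_pos: [631.2, -186.7, 11.1]
tcp_rot: [-3.141, 0.0, 0.573]
ft_force: [1.1, 0.1, 0.3]
opening: 0.003
grip_force: 0.0
```

```bash
python3 - <<'E'
from h import *
np.set_printoptions(precision=1,suppress=True)
for c in ["scene","wrist"]:
    im=imaging.read_camera(c);P=cloud(im);p=state()["eef_pos"];d=(im["color"].max(2)<60)&(np.hypot(P[...,0]-p[0],P[...,1]-p[1])<40)&(P[...,2]<150);D=P[d];print(p,len(D),D[np.argsort(D[:,2])[:8]])
print(state()["ft_force"])
E
```

```text
[ 631.3 -186.8   11.3] 243 [[ 640.2 -177.5   47.7]
 [ 641.2 -179.9   48.5]
 [ 641.8 -182.4   49. ]
 [ 641.5 -182.2   52.1]
 [ 642.1 -177.1   52.5]
 [ 642.7 -179.5   53.1]
 [ 640.9 -177.1   54.8]
 [ 645.2 -184.3   55.2]]
[ 631.4 -186.8   11.5] 3647 [[ 641.2 -183.2   49.5]
 [ 639.8 -180.6   50.1]
 [ 643.6 -183.9   50.5]
 [ 640.7 -179.2   50.9]
 [ 640.1 -178.2   50.9]
 [ 640.5 -178.7   51. ]
 [ 640.  -181.2   51.5]
 [ 640.1 -179.    51.5]]
[-0.1  0.5 -0.5]
```

step_arm(
  increments=[
    {"slide": [0, 0, 0.005], "roll": 0},
    {"slide": [0, 0, 0.01], "roll": 0},
    {"slide": [0, 0, 0.011], "roll": 0},
  ],
)

```text
t: 6.7
eef_pos: [631.2, -186.7, -0.1]
tcp_rot: [-3.141, 0.0, 0.573]
ft_force: [-0.3, -1.0, 0.0]
opening: 0.002
grip_force: 0.0
```

step_arm(
  increments=[
    {"slide": [0, 0, 0.001], "roll": 0},
    {"slide": [0, 0, 0.0015], "roll": 0},
  ],
)

```text
t: 6.95
eef_pos: [631.5, -186.8, -1.0]
tcp_rot: [3.141, -0.0, 0.573]
ft_force: [0.3, -0.4, 0.0]
opening: 0.004
grip_force: 0.0
```

step_arm(
  increments=[
    {"slide": [0, 0, 0.001], "roll": 0},
    {"slide": [0, 0, 0.0015], "roll": 0},
  ],
)

```text
t: 7.2
eef_pos: [631.4, -186.8, -2.5]
tcp_rot: [3.141, -0.0, 0.573]
ft_force: [0.2, 0.3, -0.2]
opening: 0.003
grip_force: 0.0
```

step_arm(
  increments=[
    {"slide": [0, 0, 0.001], "roll": 0},
    {"slide": [0, 0, 0.001], "roll": 0},
  ],
)

```text
t: 7.45
eef_pos: [631.4, -186.8, -3.6]
tcp_rot: [-3.142, 0.0, 0.573]
ft_force: [-0.1, -0.4, 0.1]
opening: 0.006
grip_force: 0.0
```

step_arm(
  increments=[
    {"slide": [0, 0, 0.001], "roll": 0},
    {"slide": [0, 0, 0.001], "roll": 0},
  ],
)

```text
t: 7.7
eef_pos: [631.4, -186.8, -4.5]
tcp_rot: [3.141, 0.0, 0.573]
ft_force: [-0.1, 0.1, -0.3]
opening: 0.006
grip_force: 0.0
```

step_arm(
  increments=[
    {"slide": [0, 0, 0.0005], "roll": 0},
    {"slide": [0, 0, 0.0005], "roll": 0},
  ],
)

```text
t: 7.95
eef_pos: [631.6, -187.0, -4.6]
tcp_rot: [3.141, -0.0, 0.573]
ft_force: [-1.3, -0.6, 4.5]
opening: 0.003
grip_force: 2.2
```

step_arm(
  increments=[
    {"slide": [0, -0.003, 0.0002], "roll": 0},
    {"slide": [0, -0.0065, 0.0002], "roll": 0},
    {"slide": [0, -0.01, 0.0002], "roll": 0},
    {"slide": [0, -0.013, 0.0002], "roll": 0},
    {"slide": [0, -0.013, 0.0002], "roll": 0},
  ],
)

```text
t: 8.57
eef_pos: [624.5, -175.8, -4.7]
tcp_rot: [3.141, -0.0, 0.573]
ft_force: [-1.7, -0.6, 5.9]
opening: 0.004
grip_force: 3.1
```

```bash
python3 - <<'E'
import tube; from h import *
np.set_printoptions(precision=1,suppress=True)
rel([0,0,0]); tube.tube("scene")
E
```

```text
slide m [-0.4 -0.5 -0. ] pos [ 624.5 -175.8   -4.7] rpy [ 3.1 -0.   0.6] t 8.575 F [-1.7 -0.6  5.9]
scene mid [ 638.2 -177.9] ctr [ 633.  -181.5] axdeg 34.40957087196588 len 114.44914075507711 q range [-9.6 13.2] z98 44.07418934493505 npx 335
 red n 39 mean [ 633.6 -183.3   27.8] q rel -8.239109784122194 4.334613420005922 s -0.5580099502104258 n [-0.6  0.8]
```

step_arm(
  increments=[
    {"slide": [0, 0, -0.004], "roll": 0},
    {"slide": [0, 0.008, -0.004], "roll": 0},
    {"slide": [0, 0.008, -0.004], "roll": 0},
    {"slide": [0, 0.008, -0.001], "roll": 0},
    {"slide": [0, 0.008, 0.0002], "roll": 0},
  ],
)

```text
t: 9.25
eef_pos: [629.0, -183.0, -4.9]
tcp_rot: [3.141, -0.0, 0.573]
ft_force: [-2.6, -1.9, 12.6]
opening: 0.008
grip_force: 6.7
```

step_arm(
  increments=[
    {"slide": [0, 0, 0], "roll": 0},
  ],
)

```text
t: 9.38
eef_pos: [629.0, -183.0, -4.8]
tcp_rot: [3.14, -0.0, 0.573]
ft_force: [-0.8, -2.3, 8.5]
opening: 0.003
grip_force: 3.6
```

step_arm(
  increments=[
    {"slide": [0, -0.004, 0], "roll": 0},
    {"slide": [0, -0.008, 0], "roll": 0},
    {"slide": [0, -0.012, 0], "roll": 0},
    {"slide": [0, -0.014, 0], "roll": 0},
    {"slide": [0, -0.014, 0], "roll": 0},
  ],
)

```text
t: 10.0
eef_pos: [621.3, -171.0, -4.7]
tcp_rot: [3.141, -0.0, 0.573]
ft_force: [-1.6, -1.2, 7.9]
opening: 0.008
grip_force: 4.2
```

step_arm(
  increments=[
    {"slide": [0, 0, -0.01], "roll": 0},
    {"slide": [-0.05, 0, -0.06], "roll": 0},
    {"slide": [-0.08, 0, -0.12], "roll": 0},
    {"slide": [-0.08, 0, -0.15], "roll": 0},
    {"slide": [-0.08, 0, -0.15], "roll": 0},
  ],
)

```text
t: 10.62
eef_pos: [554.7, -215.1, 148.1]
tcp_rot: [3.136, -0.003, 0.572]
ft_force: [0.1, -0.2, 0.2]
opening: 0.002
grip_force: 0.0
```

```bash
python3 - <<'E'
import tube; from h import *
np.set_printoptions(precision=1,suppress=True)
rel([0,0,0],123); tube.tube("scene"); im,P,h=tube.tube("wrist"); print(np.linalg.inv(im["camera_from_world"])[:3,3])
for r in mark_of("wrist","mark")[:3]: print(r,px2w(im,*r["uv"],z=32))
for r in mark_of("wrist","tube")[:3]: print(r,px2w(im,*r["uv"],z=32))
cv2.imwrite("pics/w4.png",cv2.resize(im["color"][50:170,240:400],(800,600),interpolation=cv2.INTER_CUBIC)[:,:,::-1])
E
```

```text
slide m [-0.4 -0.5  0.1] pos [ 554.7 -215.1  148.1] rpy [ 3.1 -0.   0.6] t 10.625 F [ 0.1 -0.2  0.2]
roll -0.0039 j [-0.5  0.5  1.7  0.   1.   0.5] (assuming tool down: +roll = world -yaw)
scene mid [ 633.5 -172.5] ctr [ 628.6 -175.8] axdeg 33.89110704411651 len 114.33061113805695 q range [-9.1 13.5] z98 30.4262987070681 npx 326
 red n 31 mean [ 625.3 -172.3   28.4] q rel -2.142829757194632 13.434980520215381 s -0.7791153962102181 n [-0.6  0.8]
wrist mid [ 624.4 -172.3] ctr [ 622.8 -173.3] axdeg 32.765395584926644 len 109.90478008226718 q range [-12.1  11.9] z98 33.45855378742069 npx 2493
 red n 352 mean [ 622.9 -172.6   32. ] q rel -7.41142810345403 8.583653254147492 s 0.4673600297847616 n [-0.5  0.8]
[ 612.8 -177.1  353.4]
{'uv': [498.5, 159.1], 'confidence': 0.93} [ 687.4 -362.7   32. ]
{'uv': [321.4, 114.3], 'confidence': 0.91} [ 621.9 -174.3   32. ]
{'uv': [315.3, 308.5], 'confidence': 0.58} [ 421.9 -294.8   32. ]
{'uv': [493.9, 160.8], 'confidence': 0.93} [ 683.3 -359.7   32. ]
{'uv': [321.3, 114.6], 'confidence': 0.65} [ 621.6 -174.4   32. ]
{'uv': [315.4, 303.5], 'confidence': 0.37} [ 428. -291.   32.]
```

View pics/w4.png

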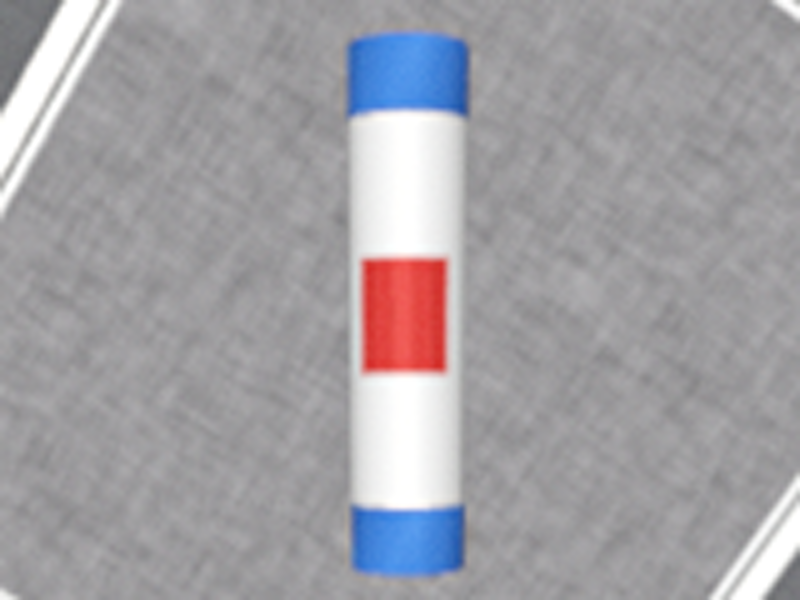

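The patch now faces up (red centred at (404,316) on a tube centred at (408,300), about 3° off). Next is the loupe.

step_arm(
  increments=[
    {"slide": [0.0, 0, -0.06], "roll": 0},
    {"slide": [0.022, -0.058, -0.06], "roll": 0.1},
    {"slide": [0.044, -0.116, -0.06], "roll": 0.2},
    {"slide": [0.065, -0.172, -0.06], "roll": 0.3},
    {"slide": [0.086, -0.228, -0.06], "roll": 0.372},
  ],
  fingers=0.6,
)

```text
t: 11.45
eef_pos: [501.7, 26.0, 203.4]
tcp_rot: [-3.141, 0.002, 0.198]
ft_force: [1.2, 0.5, -0.0]
opening: 0.472
grip_force: 0.0
```

```bash
python3 - <<'E'
from h import *
rel([475,158,200],101.5)
E
```

```text
slide m [-0.0002 -0.1346  0.0034] pos [501.7  26.  203.4] rpy [-3.141e+00  2.000e-03  1.981e-01] t 11.45 F [ 1.2  0.5 -0. ]
roll -0.0026 j [-0.08  0.29  1.82  0.    1.04  1.29] (assuming tool down: +roll = world -yaw)
```

step_arm(
  increments=[
    {"slide": [0, -0.06, 0], "roll": 0},
    {"slide": [0, -0.12, 0], "roll": 0},
    {"slide": [0, -0.13, 0], "roll": 0},
    {"slide": [0, -0.13, 0], "roll": 0},
  ],
)

```text
t: 11.95
eef_pos: [476.4, 151.8, 203.7]
tcp_rot: [3.141, 0.002, 0.203]
ft_force: [-0.5, -0.4, -0.1]
opening: 0.6
grip_force: 0.0
```

```bash
cat > loupe.py <<'E'
from h import *
np.set_printoptions(precision=1,suppress=True)
def loupe(c):
    im=imaging.read_camera(c);P=cloud(im);out={}
    for t in ["loupe","grip"]:
        for r in mark_of(c,t)[:2]: print(c,t,np.array(r["uv"]),round(r["confidence"],2),px2w(im,*r["uv"],z=50),"depth pt",px2w(im,*r["uv"]))
    return im,P
E
python3 - <<'E'
from loupe import *
rel([0,0,0],101.5)
im,P=loupe("wrist"); save(im,"w5.png")
b=(P[...,2]>47)&(P[...,2]<65)&(abs(P[...,1]-172)<70)&(P[...,0]>440)&(P[...,0]<700)&(im["z_map"]>0)
dk=b&(im["color"].max(2)<95)&(P[...,0]<585); D=P[dk]
# handle: PCA
w,V=np.linalg.eigh(np.cov(D[:,:2].T));v=V[:,1]*np.sign(V[0,1]);n=np.array([-v[1],v[0]])
print("handle",len(D),D.mean(0),"sd",np.sqrt(w),"dir",np.degrees(np.arctan2(v[1],v[0])),"range",((D[:,:2]-D[:,:2].mean(0))@v).min(),((D[:,:2]-D[:,:2].mean(0))@v).max(),np.percentile((D[:,:2]-D[:,:2].mean(0))@n,[2,98]),"z",np.percentile(D[:,2],[10,50,90]))
L=P[b&(P[...,0]>575)];print("rim",L.min(0),L.max(0),len(L))
(cx,cy),r=cv2.minEnclosingCircle(L[:,:2].astype(np.float32));print(cx,cy,r)
E
```

```text
slide m [-0.5  0.1  0.2] pos [476.4 151.8 203.7] rpy [3.1 0.  0.2] t 11.95 F [-0.5 -0.4 -0.1]
roll 0.0019 j [ 0.2  0.3  1.8 -0.   1.   1.5] (assuming tool down: +roll = world -yaw)
wrist loupe [311.5  46.7] 0.94 [624.1 190.8  50. ] depth pt [623.  190.4  55.3]
wrist loupe [413.7 230.7] 0.19 [436.1  17.2  50. ] depth pt [429.8   8.5  29. ]
wrist grip [314.9 116.3] 0.71 [551.3 172.2  50. ] depth pt [551.2 172.1  55.2]
wrist grip [599.9 119.6] 0.4 [ 616.  -160.2   50. ] depth pt [ 619.2 -175.2   33.4]
handle 755 [532.8 169.1  55.6] sd [ 3.3 28.8] dir 12.581575338745836 range -49.613133701757874 54.01545086433814 [-5.2  5.2] z [54.6 55.6 56.5]
rim [575.1 150.6  50.1] [662.  227.7  58.2] 4258
617.4454956054688 186.51913452148438 44.77921676635742
```

View pics/w5.png

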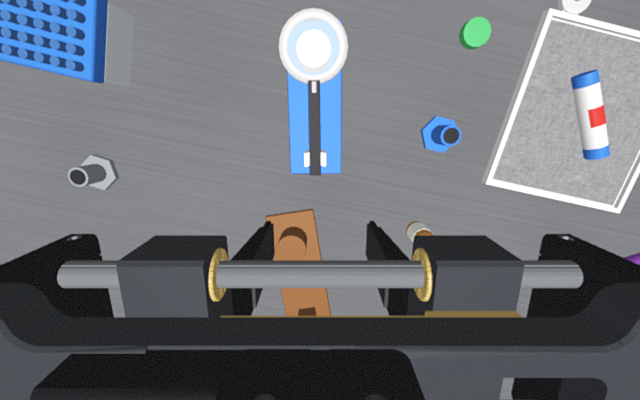

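The wrist view shows the loupe on the blue stand, with the lens at (313,46) and the grip at (315,116). The brown stand below is the decoy.

```bash
python3 - <<'E'
from h import *
rel([550,172.5,100],102.5);rel([550,172.5,-5],102.5)
E
```

```text
slide m [ 0.0761 -0.0073  0.1041] pos [476.9 150.3 204.1] rpy [3.1414e+00 8.0000e-04 1.9950e-01] t 12.1 F [ 1.6  0.1 -0.1]
roll -0.0187 j [ 0.17  0.28  1.82 -0.    1.04  1.54] (assuming tool down: +roll = world -yaw)
slide m [ 0.0762 -0.0073  0.2091] pos [476.9 150.3 204.1] rpy [3.1414e+00 8.0000e-04 1.9950e-01] t 12.1 F [ 1.6  0.1 -0.1]
roll -0.0187 j [ 0.17  0.28  1.82 -0.    1.04  1.54] (assuming tool down: +roll = world -yaw)
```

step_arm(
  increments=[
    {"slide": [0.05, -0.005, 0.03], "roll": -0.019},
    {"slide": [0.076, -0.0073, 0.08], "roll": -0.019},
    {"slide": [0.076, -0.0073, 0.12], "roll": -0.019},
    {"slide": [0.076, -0.0073, 0.14], "roll": -0.019},
    {"slide": [0.076, -0.0073, 0.14], "roll": -0.019},
  ],
)

```text
t: 12.72
eef_pos: [549.3, 172.3, 63.1]
tcp_rot: [3.142, 0.003, 0.218]
ft_force: [0.7, 0.0, 0.1]
opening: 0.602
grip_force: 0.0
```

```bash
python3 - <<'E'
from loupe import *
rel([550,172.5,-5],102.5)
p=state()["eef_pos"]
for c in ["wrist","scene"]:
    im=imaging.read_camera(c);P=cloud(im);d=(im["color"].max(2)<60)&(np.hypot(P[...,0]-p[0],P[...,1]-p[1])<60)&(P[...,2]<p[2]+75)&(P[...,2]>65);D=P[d];print(c,len(D),D[np.argsort(D[:,2])[:6]])
    if c=="wrist":
        a=Ro.from_euler("z",-12.5,degrees=True).apply(D-p);print("left",a[a[:,1]>0].mean(0),"right",a[a[:,1]<0].mean(0))
E
```

```text
slide m [ 0.  -0.   0.1] pos [549.3 172.3  63.1] rpy [3.1 0.  0.2] t 12.725 F [0.7 0.  0.1]
roll -0.0002 j [ 0.2  0.6  1.8 -0.   0.8  1.5] (assuming tool down: +roll = world -yaw)
wrist 1258 [[554.1 205.7  99.5]
 [568.4 142.3  99.9]
 [554.8 204.4 100.5]
 [568.4 143.1 100.6]
 [568.3 143.7 100.6]
 [554.7 204.9 100.7]]
left [ 8.  29.7 58.2] right [  8.4 -31.1  58.6]
scene 124 [[552.7 204.8  99.1]
 [571.6 145.2  99.8]
 [563.  141.2 100.2]
 [545.8 200.6 100.8]
 [560.4 138.8 101.6]
 [551.8 202.  101.7]]
```

step_arm(
  increments=[
    {"slide": [0, 0, 0.025], "roll": 0},
    {"slide": [0, 0, 0.045], "roll": 0},
    {"slide": [0, 0, 0.06], "roll": 0},
    {"slide": [0, 0, 0.067], "roll": 0},
    {"slide": [0, 0, 0.067], "roll": 0},
  ],
)

```text
t: 13.45
eef_pos: [549.8, 173.7, -2.3]
tcp_rot: [3.141, -0.0, 0.22]
ft_force: [0.9, 0.5, -0.1]
opening: 0.602
grip_force: 0.0
```

step_arm(
  increments=[
    {"slide": [0, 0, 0], "roll": 0},
    {"slide": [0, 0, 0], "roll": 0},
    {"slide": [0, 0, 0], "roll": 0},
    {"slide": [0, 0, 0], "roll": 0},
    {"slide": [0, 0, 0], "roll": 0},
  ],
  fingers=0,
)

```text
t: 14.08
eef_pos: [549.7, 173.7, -2.4]
tcp_rot: [3.142, -0.0, 0.22]
ft_force: [-0.2, -0.1, 1.1]
opening: 0.145
grip_force: 30.0
```

step_arm(
  increments=[
    {"slide": [0, 0, -0.01], "roll": 0},
    {"slide": [0, 0, -0.03], "roll": 0},
    {"slide": [0, 0, -0.055], "roll": 0},
    {"slide": [0, 0, -0.085], "roll": 0},
    {"slide": [0, 0, -0.1], "roll": 0},
  ],
)

```text
t: 14.7
eef_pos: [550.1, 173.8, 99.5]
tcp_rot: [3.141, -0.002, 0.22]
ft_force: [-0.4, -0.9, -1.5]
opening: 0.144
grip_force: 30.0
```

```bash
python3 - <<'E'
from h import *
np.set_printoptions(precision=1,suppress=True)
s=state();print(s["opening"],s["grip_force"])
rel([549.5,-189.5,100],102.5)
T={}
for c in ["scene","top"]:
    im=imaging.read_camera(c);P=cloud(im);h=cv2.cvtColor(im["color"],cv2.COLOR_RGB2HSV);T[c]=im
    o=(h[...,0]>8)&(h[...,0]<22)&(h[...,1]>150)&(h[...,2]>120)&(abs(P[...,0]-755)<40)&(abs(P[...,1]+105)<40)
    O=P[o];vv,uu=np.nonzero(o);print(c,"ring",len(O),O.min(0),O.max(0),np.median(O,0),"px",uu.min(),uu.max(),vv.min(),vv.max(),uu.mean(),vv.mean(),[np.array(r["uv"]) for r in mark_of(c,"focus_mark")[:3]])
    pz=(abs(P[...,0]-755)<30)&(abs(P[...,1]+105)<30)&(P[...,2]>135);print(" post top",P[pz].mean(0),P[pz][:,2].max())
    b=(h[...,1]<60)&(h[...,2]>150)&(abs(P[...,0]-755)<30)&(abs(P[...,1]+105)<30)&(P[...,2]<12);print(" base",np.median(P[b],0))
# triangulate ring centre candidates: project model ring (dia 30) at height z in scene
E
```

```text
0.14382820166805438 29.99581664800644
slide m [-0.1  0.4 -0. ] pos [550.1 173.8  99.5] rpy [ 3.1 -0.   0.2] t 14.7 F [-0.4 -0.9 -1.5]
roll 0.0016 j [ 0.2  0.5  1.8 -0.   0.9  1.5] (assuming tool down: +roll = world -yaw)
scene ring 90 [ 739.7 -119.7   84. ] [770.8 -94.5  94.2] [ 759.5 -105.9   90.5] px 277 288 244 254 282.56666666666666 249.7 [array([285. , 247.9])]
 post top [ 755.5 -108.1  148. ] 158.36067459233152
 base [ 741.9 -105.1    5. ]
top ring 43 [ 736.4 -119.5   -1.5] [786.7 -93.1 100.8] [ 746.3 -106.    94. ] px 339 347 126 133 343.2093023255814 129.90697674418604 [array([341.5, 129.8]), array([309.6, 157.2])]
 post top [ 747.3 -107.4  157. ] 164.66745117060395
 base [ 743.1 -104.4    7. ]
```

step_arm(
  increments=[
    {"slide": [-0.01, 0.045, 0], "roll": 0},
    {"slide": [-0.021, 0.095, 0], "roll": 0},
    {"slide": [-0.032, 0.145, 0], "roll": 0},
    {"slide": [-0.044, 0.195, 0], "roll": 0},
    {"slide": [-0.055, 0.245, 0], "roll": 0},
  ],
)

```text
t: 15.52
eef_pos: [548.7, -78.9, 96.3]
tcp_rot: [-3.141, 0.002, 0.22]
ft_force: [1.0, -0.1, -1.4]
opening: 0.144
grip_force: 30.0
```

step_arm(
  increments=[
    {"slide": [-0.01, 0.045, 0], "roll": 0},
    {"slide": [-0.019, 0.085, 0], "roll": 0},
    {"slide": [-0.0245, 0.109, 0], "roll": 0},
    {"slide": [-0.0245, 0.109, 0], "roll": 0},
    {"slide": [-0.0245, 0.109, 0], "roll": 0},
  ],
)

```text
t: 16.15
eef_pos: [548.9, -188.3, 96.8]
tcp_rot: [-3.141, 0.001, 0.22]
ft_force: [-0.1, 0.1, -0.5]
opening: 0.146
grip_force: 30.0
```

```bash
cat > fin.py <<'E'
from h import *
np.set_printoptions(precision=1,suppress=True)
s=state();print(s["opening"],s["grip_force"]); rel([549.5,-189.5,37.5],102.5); zt=s["eef_pos"][2]+52.4
a=np.linspace(0,2*np.pi,60)
for c in ["scene","top","wrist"]:
    im=imaging.read_camera(c);P=cloud(im);K=im["intrinsics"];save(im,"f_%s_%d.png"%(c,s["t"]*10))
    h=cv2.cvtColor(im["color"],cv2.COLOR_RGB2HSV)
    for r in mark_of(c,"loupe")[:1]: print(c,"loupe",np.array(r["uv"]),round(r["confidence"],2),px2w(im,*r["uv"],z=zt),"depth",px2w(im,*r["uv"]))
    b=(P[...,2]>zt-12)&(P[...,2]<zt+12)&(P[...,0]>560)&(P[...,0]<690)&(abs(P[...,1]+173)<70)&(im["color"].max(2)>110)&(h[...,1]<60)
    L=P[b];print("  rim n",len(L),np.percentile(L,1,0),np.percentile(L,99,0),"mid",(np.percentile(L,1,0)+np.percentile(L,99,0))/2)
    if len(L)>50:
        A=np.c_[L[:,:2]-L[:,:2].mean(0),np.ones(len(L))];w=np.linalg.lstsq(A,L[:,2],rcond=None)[0];print("  plane slope",w[:2]*57.3,"z",w[2])
    o=(h[...,0]>8)&(h[...,0]<22)&(h[...,1]>150)&(h[...,2]>120)&(abs(P[...,0]-755)<40)&(abs(P[...,1]+105)<40)
    if o.sum()>10:
        vv,uu=np.nonzero(o);print("  ring",o.sum(),"v",vv.min(),vv.max(),"u",uu.min(),uu.max(),"z",np.percentile(P[o][:,2],[2,50,98]))
        for z in (84,88,92,96):
            q=np.array([[753.5+15*np.cos(t),-106.5+15*np.sin(t),z+k,1] for t in a for k in(-5,5)]);x=q@im["camera_from_world"].T;u=np.c_[x[:,0],-x[:,1],-x[:,2]]@K.T;u=u[:,:2]/u[:,2:];print("   z",z,"v",u[:,1].min(),u[:,1].max(),"u",u[:,0].min(),u[:,0].max())
E
python3 fin.py
```

```text
0.1457253284832985 29.995939135551453
slide m [0.  0.  0.1] pos [ 548.9 -188.3   96.8] rpy [-3.1  0.   0.2] t 16.15 F [-0.1  0.1 -0.5]
roll 0.0017 j [-0.4  0.5  1.8  0.   0.9  0.9] (assuming tool down: +roll = world -yaw)
scene loupe [256.6 193.8] 0.74 [ 620.5 -171.8  149.2] depth [ 619.3 -171.9  148.3]
  rim n 518 [ 583.7 -207.7  143.5] [ 663.7 -136.   153.4] mid [ 623.7 -171.9  148.4]
  plane slope [-1.9  0. ] z 149.8883073392365
  ring 92 v 244 254 u 277 288 z [83.5 90.5 93.2]
   z 84 v 244.1524770187758 256.2367898644294 u 276.2086747393984 289.40105032400425
   z 88 v 242.84525839116745 254.93320163067352 u 276.15780319136064 289.38050178265047
   z 92 v 241.53213133939295 253.62361241363655 u 276.10669856510026 289.35985986973077
   z 96 v 240.21305571498738 252.30798068001872 u 276.0553592550971 289.3391239473822
top loupe [362.5 159.2] 0.41 [ 630.4 -161.5  149.2] depth [ 521.2 -121.5  508.3]
  rim n 22 [ 617.9 -174.1  144.1] [ 652.1 -134.5  159.5] mid [ 635.  -154.3  151.8]
  ring 42 v 126 133 u 339 347 z [ 71.6  95.  100.2]
   z 84 v 124.50815763736036 134.1296759472509 u 338.37934770550316 347.61120791838874
   z 88 v 124.06802816145353 133.71455703164162 u 338.4449788007272 347.70040389308946
   z 92 v 123.62569026239233 133.2973598661196 u 338.51093782634274 347.7900483571722
   z 96 v 123.18112727667274 132.87806880470504 u 338.5772272462963 347.8801447017599
wrist loupe [318.6 110. ] 0.89 [ 624.  -171.5  149.2] depth [ 623.7 -171.6  155.6]
  rim n 19316 [ 585.8 -207.6  152.5] [ 659.  -136.8  156.8] mid [ 622.4 -172.2  154.6]
  plane slope [-0.2 -0. ] z 155.12693076887285
```

step_arm(
  increments=[
    {"slide": [0, 0, 0.015], "roll": 0},
    {"slide": [0, 0, 0.03], "roll": 0},
    {"slide": [0, 0, 0.045], "roll": 0},
    {"slide": [0, 0, 0.057], "roll": 0},
    {"slide": [0, 0, 0.06], "roll": 0},
  ],
)

```text
t: 17.08
eef_pos: [548.9, -189.0, 36.4]
tcp_rot: [-3.141, 0.001, 0.22]
ft_force: [-0.3, -0.7, -1.4]
opening: 0.146
grip_force: 30.0
```

step_arm(
  increments=[
    {"slide": [0, 0, 0], "roll": 0},
    {"slide": [0, 0, 0], "roll": 0},
    {"slide": [0, 0, 0], "roll": 0},
    {"slide": [0, 0, 0], "roll": 0},
  ],
)

```text
t: 17.58
eef_pos: [549.4, -189.1, 37.9]
tcp_rot: [3.141, -0.0, 0.22]
ft_force: [1.0, -0.2, -1.7]
opening: 0.142
grip_force: 30.0
```

```bash
python3 fin.py; python3 - <<'E'
import glob,cv2
f=sorted(glob.glob("pics/f_scene_*.png"))[-1];g=sorted(glob.glob("pics/f_wrist_*.png"))[-1]
import numpy as np
a=cv2.resize(cv2.imread(f)[170:280,190:330],(764,600),interpolation=cv2.INTER_CUBIC)
cv2.imwrite("pics/last.png",a)
E
```

```text
0.14171845328454225 29.995759427547455
slide m [0. 0. 0.] pos [ 549.4 -189.1   37.9] rpy [ 3.1 -0.   0.2] t 17.575 F [ 1.  -0.2 -1.7]
roll 0.0016 j [-0.5  0.6  1.8 -0.   0.7  0.9] (assuming tool down: +roll = world -yaw)
scene loupe [260.1 212.5] 0.72 [ 618.7 -166.3   90.3] depth [ 620.6 -166.1   91.7]
  rim n 507 [ 582.8 -208.6   84.4] [ 665.3 -136.2   94.5] mid [ 624.1 -172.4   89.4]
  plane slope [-1.4 -0.2] z 91.29486457029424
  ring 91 v 244 254 u 277 288 z [83.4 90.4 93.6]
   z 84 v 244.1524770187758 256.2367898644294 u 276.2086747393984 289.40105032400425
   z 88 v 242.84525839116745 254.93320163067352 u 276.15780319136064 289.38050178265047
   z 92 v 241.53213133939295 253.62361241363655 u 276.10669856510026 289.35985986973077
   z 96 v 240.21305571498738 252.30798068001872 u 276.0553592550971 289.3391239473822
top loupe [361.4 166.7] 0.44 [ 622.9 -163.9   90.3] depth [ 516.7 -123.7  460.4]
  rim n 21 [ 617.3 -179.2   88.7] [ 655.3 -135.8  101.5] mid [ 636.3 -157.5   95.1]
  ring 43 v 126 133 u 339 347 z [ 70.8  94.  102.7]
   z 84 v 124.50815763736036 134.1296759472509 u 338.37934770550316 347.61120791838874
   z 88 v 124.06802816145353 133.71455703164162 u 338.4449788007272 347.70040389308946
   z 92 v 123.62569026239233 133.2973598661196 u 338.51093782634274 347.7900483571722
   z 96 v 123.18112727667274 132.87806880470504 u 338.5772272462963 347.8801447017599
wrist loupe [319.2 108.3] 0.85 [ 624.8 -172.7   90.3] depth [ 624.6 -172.8   95.3]
  rim n 18903 [ 586.  -208.7   92.7] [ 659.  -137.8   96.9] mid [ 622.5 -173.2   94.8]
  plane slope [-0.2 -0.1] z 95.28504525749433
```

View pics/last.png

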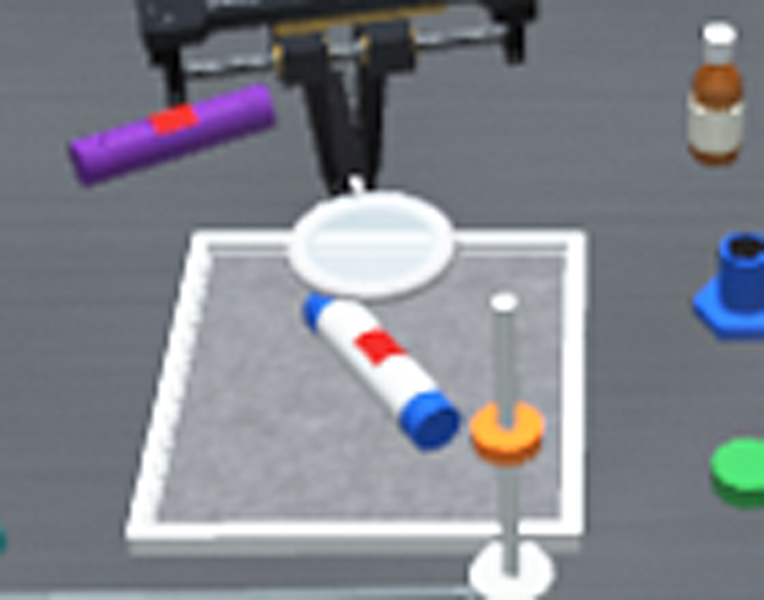

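The final view shows the loupe held level at (370,245), the patch still up at (380,345) and the ring untouched at (507,430). The lens is at about (623,-173), z≈90, against the patch at (623,-173) and the ring mid-height at z≈89.

```bash
python3 -c "
from cell import env
print(env.job_done())"
```

```text
the job is handed in; nothing more can be done
None
```

I handed the job in with the red patch facing up (about 3° off) and the loupe held level and centred over it to within about 2 mm, at the ring's height to within about 2 mm by camera; the hand-in call returned no verdict.

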